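Put the washed bath things back on the corner rack, each in its own tray

ROBOT

A 6-joint arm with a two-finger parallel gripper is mounted at the origin on the work surface. World frame = base frame: x ahead of the robot, y to its left, z up, the work surface at z = 0. Lengths are in m, angles in rad, forces in N, time in s.
With the tool pointing down it reaches from about 0.325 to 0.775 m from the base axis. Payload 9.3 kg.
Tool frame: the origin (TCP) lies midway between the tips of the shut fingers; the grasp point (between the pads) lies 19 mm behind it; z points along the fingers, y is the line along which they close (so a half turn about z gives the same grasp; the last joint's range is limited). The gripper opens to 85 mm and grips with 20 to 120 N. Pads are 22 mm wide; open, the fingers measure 114 mm over their backs; the gripper's body (76 mm by 85 mm) begins 54 mm behind the grasp point. The pads swing forward as they close: fully open they stand 13 mm farther back than shut.
Start: joints at [1.054, 0.259, 0.021, 1.334, 0, 1.418], TCP at [0.196, 0.514, 0.231] pointing down, gripper open.
Joint ranges: [-3.04, 3.04], [-0.91, 1.82], [-1.04, 1.36], [-1.92, 1.95], [-1.52, 1.45], [-3.14, 3.14]. Speed limits (rad/s): [2.22, 2.22, 2.79, 3.14, 3.14, 3.14].

INTERFACE

Orientations are given as a unit quaternion [x, y, z, w].
In Python, from rig import arm gives the robot as it stands. The module is installed in compiled form; this text tells all that it offers.
- The arm moves only by the tool send_rows, never from a script. Its argument "steps" is a list of rows, each a list of 3 entries, a list of its own where there are three numbers: the finger opening in mm, from 0 to 85.4, then the shift along the world's x, y, z in mm, then the turn about the world's z in rad. In form: [[hand, [x, y, z], twist], ...]. A call has exactly 5 rows; each row shifts and turns the commanded pose from where the row before left it; what a row does not reach is not made up. A row lasts 1/10 s, in which the tool goes at most 50 mm and 8.59 degrees, less where a joint would pass 70% of its speed; a pose out of reach is approached as far as the arm can. A call with a gripper value outside its range is refused whole. The fingers move at their own pace and stop on an object; "newtons" is the grip in N (left out, the last holds). Time passes only in rows, so rows that do not move let the fingers close, or fill a call up. It gives the time, the measured TCP pose, the force, the opening and the grip force at its end, in the units of the state.
- arm.sense(): the state, without advancing time (a new reading comes with each control period).
- arm.read_camera(name): name is "scene" or "side" or "wrist"; returns the picture (480x640x3 uint8, blue, green, red); there is no depth.
- arm.get_calibration(name): a dict with "vfov" (degrees; the focal length in pixels is half the picture's height over the tangent of half this angle, whatever the lens; pixels are square), "cx", "cy" (the principal point, pixels), "k1" (the pictures are not rectified: a ray, as slopes to the right and down, at radius r is drawn at 1 + k1 r^2 times it, then the intrinsics apply), "rvec" (rotation vector, rad) and "tvec" (3), from world to camera coordinates, as OpenCV has them. Camera axes: x right, y down, z forward; pixel columns grow to the right and rows downward; lengths in m; the calibration is good to about 2 mm. A picture is of the moment at which its call begins: read the wrist's pose just before it. get_calibration takes no time and is no camera call; for the wrist camera it gives the pose at the moment of the call.
- arm.job_done(): hands the job in; it is judged then, once.
Trained networks look in the newest picture that a camera, given by its name, has taken for a name from the list of things; names that differ only in an ending like _2 or _b are one class to them, and where a whole thing is asked for, a point or a joint stands for the part that bears it (a point fixed in the world has none). Each returns a list of dicts, best first, with "score" (0 to 1); they miss things now and then, are a little off and sometimes report something else, mostly with a low value. They report only what shows in the picture. A call takes as long as a camera call. They do not tell look-alikes from the thing itself.
- arm.boxes_of(query, camera): "xyz" ([x, y, z] in m, in world coordinates, good to about 4 mm: the middle of the surface that is visible of it).
- arm.mark_of(query, camera): "xyz" ([x, y, z] in m, in world coordinates, good to about 4 mm: a listed point, or the origin of a listed thing).
The state is a dict: "time": time; "joint_pos": joint angles; "qvel": joint speeds; "joint_efforts": joint torques, N m; "position": TCP position; "tcp_rot": TCP orientation; "contact_force": force on the tool from outside, world axes, zero at the start; "ft_torque": the same for the moment, N m; "opening": finger opening in m; "gripper_force": force on a finger pad.
Only numpy, scipy, OpenCV 4.12 (cv2) and the standard library are available. Lean on these libraries where they do the work, as an engineer would, in place of code of your own. Each camera call takes 0.05 s, during which the arm holds its last target. There are 200 camera calls.

TASK

Put the four washed things back on the slatted corner rack, each inside the tray made for it: the white mug in the white round tray, the yellow bottle in the yellow round tray, the coral soap box in the coral tray and the blue toenail clipper in the long blue tray. Fill the back row first: the tall mug and bottle must both be standing in place before either low thing goes in front of them. Set each one down flat inside its tray's lip, the box and the clipper lying lengthwise along theirs, keep the mug and the bottle upright and drop nothing.

Things in the scene. Friction and masses are not known exactly. Their poses are not given: they have to be found in the camera images.
- mug_mid (a point): Centre, half-way up (42.5 mm above its foot), of a small white ceramic mug standing upright and empty: 64 mm outside diameter, 85 mm tall, 58 mm foot, 4 mm wall, about 0.22 kg. z is up; its handle sticks out on the +y side of the body to 61 mm from the axis, 21 to 73 mm above the foot, 9 mm thick. It stands on the bench top at the start.
- bottle_mid (a point): Centre, half-way up (80 mm above its base), of a tall closed yellow bottle standing upright: 160 mm tall, body 48 mm diameter up to 112 mm, then a shoulder narrowing to a 24 mm neck, and a white round cap 32 mm in diameter from 136 to 160 mm above the base. About 0.22 kg. z is up. It stands on the bench top at the start.
- soap_box_mid (a point): Centre, half-way up (16.5 mm above its underside), of a coral soap travel box with a closed paler sliding lid: 96 mm long along its y, 58 mm wide along its x, 33 mm high, about 0.12 kg, lying flat on the bench top at the start. A loose cream tin 46 mm across and 20 mm high stands amid the four things.
- clipper_mid (a point): Centre, half-way up (8 mm above its underside), of a long-reach toenail clipper lying flat on the bench top at the start: 152 mm long along its y, two blue handles side by side (23 mm wide over both along x, 16 mm high, from y = -76 to +30 mm) and narrower steel jaws at the +y end. Rigid, about 0.09 kg.
- mug_tray: White round tray in the back row of the rack (the row farther from the robot): 92 mm outside, 86 mm inside diameter, lip 8 mm high in all, floor 3 mm thick. Origin: centre of its underside, which is the rack's slatted top, 55 mm above the bench; z up. Fixed.
- rack: Slatted stainless corner rack that carries the trays, 310 mm deep along x, 390 mm wide along y, top 55 mm above the bench. Origin: under its centre at bench level; z up. Fixed. A wire gallery rises 28 mm above its back (+x) and right (-y) edges. Beside that right edge a black grab rail runs along x, its top 131 mm above the bench, its near side at y = -0.43 m. The robot is in front (-x).
- bottle_tray: Yellow round tray in the back row of the rack, beside the white one (a loose pumice stone 22 mm high lies between them): 76 mm outside, 70 mm inside diameter, lip 8 mm high in all, floor 3 mm thick. Origin: centre of its underside at the rack's top, 55 mm above the bench; z up. Fixed.
- soap_tray: Coral rectangular tray in the front row of the rack: 118 mm along its y, 82 mm along its x, floor 3 mm thick, 3 mm thick lip 8 mm high in all; the lip is missing along the middle 70 mm of both long sides, to leave room for fingers. Origin: centre of its underside at the rack's top, 55 mm above the bench; z up. Fixed.
- clipper_tray: Long blue tray in the front row of the rack: 176 mm along its y, 48 mm along its x, floor 3 mm thick, 3 mm thick lip 8 mm high in all; the lip is missing along the middle 76 mm of both long sides, to leave room for fingers. The clipper may lie either way round. Origin: centre of its underside at the rack's top, 55 mm above the bench; z up. Fixed.
There are look-alikes about, which are no part of the job. Of the things that look like the part that bears soap_box_mid, take the one that is farthest to the robot's right at the start.

How it is judged:
By the outcome, as a careful person would: the job done as asked, in the order asked, and still so for the second after the job is handed in, with the robot touching nothing.
It also fails if it takes over 134 s, if anything falls off the work surface, if the arm or the gripper's body presses on something with over 40 N, if the wrist force passes 120 N, or if a joint passes its speed limit or range.

## Working session

There is one attempt and no reset: what is moved stays moved. The work goes in short steps, Python scripts to look and compute and a tool call to move; the robot and the scene stay as the last step left them, time stands still between calls to the robot, and variables do not carry over. Pictures are saved under pics/ and viewed, at most 14 in all, crops included, and the job is handed in when it is done.

Besides the shell and the picture viewer there is one more tool, called after "Request:" as a command line: name --argument value ..., lists and objects as JSON in quotes. send_rows: Moves the arm, as the interface text tells. Its arguments: {"type":"object","properties":{"steps":{"type":"array","items":{"type":"array"}},"newtons":{"type":"number"}},"required":["steps"]}

```bash
mkdir -p pics; cat > h.py <<'E'
import numpy as np, cv2
from rig import arm
def snap(c,fn=None):
    cal=arm.get_calibration(c); im=np.array(arm.read_camera(c))
    if fn: cv2.imwrite('pics/'+fn,im)
    return im,cal
def K(cal):
    f=240/np.tan(np.radians(cal['vfov'])/2); return f
def proj(cal,P):
    R=cv2.Rodrigues(np.array(cal['rvec'],float))[0]
    p=R@np.array(P,float)+np.array(cal['tvec'],float).ravel(); s=p[:2]/p[2]; s=s*(1+cal['k1']*(s@s))
    return np.array([cal['cx'],cal['cy']])+K(cal)*s
def ray(cal,uv):
    d=(np.array(uv,float)-[cal['cx'],cal['cy']])/K(cal); s=d.copy()
    for _ in range(30): s=d/(1+cal['k1']*(s@s))
    R=cv2.Rodrigues(np.array(cal['rvec'],float))[0]; t=np.array(cal['tvec'],float).ravel()
    return -R.T@t, R.T@np.r_[s,1]
def onz(cal,uv,z):
    o,d=ray(cal,uv); return o+d*(z-o[2])/d[2]
def tri(obs):
    A=0;b=0
    for cal,uv in obs:
        o,d=ray(cal,uv); d=d/np.linalg.norm(d); M=np.eye(3)-np.outer(d,d); A=A+M; b=b+M@o
    return np.linalg.solve(A,b)
NAMES=['mug_mid','bottle_mid','soap_box_mid','clipper_mid','mug_tray','bottle_tray','soap_tray','clipper_tray','rack']
E
python3 - <<'E'
from h import *
for c in ('scene','side'):
    im,cal=snap(c,c+'0.png'); print(c,{k:np.round(v,3).tolist() for k,v in cal.items()})
    for n in NAMES:
        for r in arm.mark_of(n,c): print(n,np.round(r['xyz'],3),round(r['score'],2),proj(cal,r['xyz']).round())
print(arm.sense())
E
```

```text
scene {'vfov': 55.78, 'cx': 326.283, 'cy': 235.94, 'k1': -0.064, 'rvec': [1.424, 2.137, -0.862], 'tvec': [0.026, -0.289, 1.686]}
mug_mid [0.592 0.148 0.044] 0.67 [303. 277.]
bottle_mid [0.619 0.321 0.078] 0.94 [361. 297.]
soap_box_mid [0.446 0.139 0.016] 0.8 [321. 247.]
soap_box_mid [0.253 0.382 0.017] 0.66 [417. 227.]
soap_box_mid [0.422 0.633 0.017] 0.65 [490. 292.]
clipper_mid [0.441 0.334 0.007] 0.53 [384. 267.]
mug_tray [ 0.631 -0.267  0.052] 0.84 [168. 241.]
bottle_tray [ 0.628 -0.089  0.057] 0.65 [221. 257.]
soap_tray [ 0.464 -0.284  0.053] 0.65 [195. 204.]
soap_tray [0.59  0.148 0.044] 0.31 [304. 276.]
clipper_tray [ 0.471 -0.094  0.055] 0.78 [247. 221.]
rack [ 0.555 -0.182  0.   ] 0.78 [210. 244.]
side {'vfov': 51.128, 'cx': 316.538, 'cy': 231.665, 'k1': -0.04, 'rvec': [2.276, -0.779, 0.326], 'tvec': [-0.251, 0.351, 0.923]}
mug_mid [0.591 0.144 0.045] 0.6 [368. 222.]
mug_mid [ 0.63  -0.096  0.057] 0.49 [455. 272.]
bottle_mid [0.619 0.319 0.088] 0.65 [332. 168.]
soap_box_mid [0.426 0.631 0.018] 0.93 [210. 158.]
soap_box_mid [0.256 0.385 0.02 ] 0.87 [200. 233.]
soap_box_mid [0
[... 376 characters left out ...]

{'time': 1.0, 'joint_pos': array([ 1.05438261e+00,  2.58554058e-01,  2.15011824e-02,  1.33373249e+00,
       -1.09343093e-05,  1.41820186e+00]), 'qvel': array([-0.00052688, -0.000137  ,  0.00045381, -0.00023173,  0.00034424,
        0.00127822]), 'joint_efforts': array([-1.01574321e-04, -5.55392432e+01,  3.44736421e+01,  1.60228112e-03,
       -1.21183343e-04, -7.56277707e-07]), 'position': array([0.19570972, 0.51397979, 0.23130416]), 'tcp_rot': array([1.80908017e-01, 9.83500020e-01, 3.38064179e-06, 6.96295618e-06]), 'contact_force': array([0.63418678, 0.38574426, 0.48670661]), 'ft_torque': array([ 0.00559391, -0.04352164,  0.03485205]), 'gripper_force': 0.0, 'opening': 0.08549696619173926}
```

View pics/scene0.png

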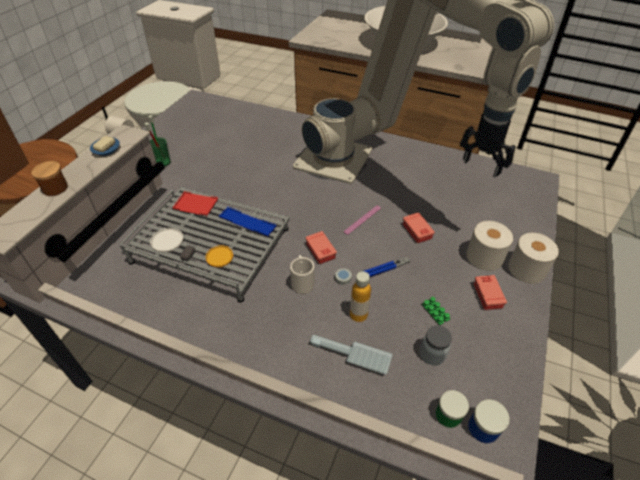

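View pics/side0.png

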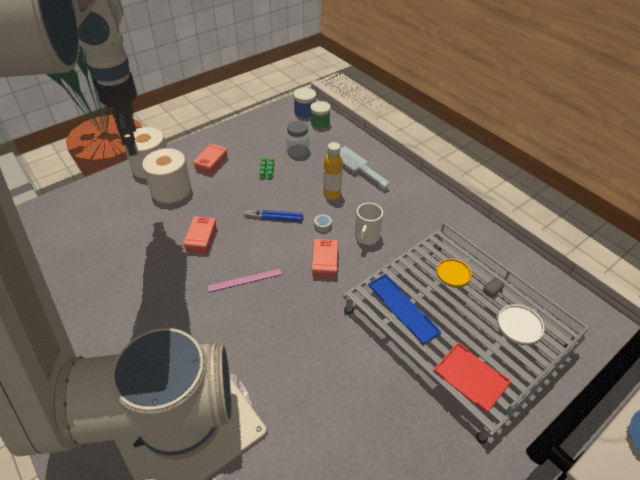

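The scene picture shows the mug at (302,275), bottle (361,297), clipper (385,268) and the rack with its trays at left. There are three coral boxes, at (321,247), (418,227) and (490,292). The robot's right is -y, so the wanted box is (321,247) in the scene and (325,257) in the side view, with y≈0.14. The comb at (364,220) could be taken for the clipper, and the jars at (453,408) and (488,420) and the paper rolls at (490,243) and (533,256) for the mug or bottle. Next I go for a wrist view from above.

Request:
send_rows --steps '[[85,[28,-32,20],0],[85,[28,-32,20],0],[85,[28,-32,20],0],[85,[28,-32,20],0],[85,[28,-32,20],0]]'

```text
time: 1.5
position: [0.3364, 0.3526, 0.3323]
tcp_rot: [0.181, 0.984, 0.0, 0.0]
contact_force: [1.2, 0.5, 1.2]
opening: 0.085
gripper_force: 0.0
```

Request:
send_rows --steps '[[85,[28,-32,20],0],[85,[28,-32,20],0],[85,[28,-32,20],0],[85,[0,0,0],0],[85,[0,0,0],0]]'

```text
time: 2.0
position: [0.4204, 0.2573, 0.3913]
tcp_rot: [0.182, 0.983, 0.0, 0.0]
contact_force: [-0.1, 0.3, -0.5]
opening: 0.085
gripper_force: 0.0
```

```bash
python3 - <<'E'
from h import *
im,cal=snap('wrist','w1.png'); np.save('cal_w1.npy',cal,allow_pickle=True)
R=cv2.Rodrigues(np.array(cal['rvec'],float))[0]
print(cal['vfov'],-R.T@np.array(cal['tvec']).ravel(),R[2],arm.sense()['position'],arm.sense()['tcp_rot'])
for n in NAMES[:4]:
    for r in arm.mark_of(n,'wrist'): print(n,np.round(r['xyz'],3),round(r['score'],2),proj(cal,r['xyz']).round())
E
```

```text
68.07087278627525 [0.35895846 0.28052891 0.53486927] [ 0.24559314 -0.09309385 -0.9648925 ] [0.41967438 0.25796154 0.39094374] [ 1.81379476e-01  9.83413147e-01  5.21470837e-06 -2.58994704e-04]
mug_mid [0.592 0.141 0.042] 0.73 [296. 324.]
bottle_mid [0.618 0.318 0.078] 0.77 [417. 312.]
soap_box_mid [0.45  0.14  0.018] 0.92 [261. 237.]
soap_box_mid [0.43  0.633 0.013] 0.79 [580. 101.]
soap_box_mid [0.257 0.39  0.016] 0.76 [376.  40.]
soap_box_mid [0.622 0.318 0.079] 0.26 [418. 314.]
clipper_mid [0.437 0.339 0.007] 0.88 [382. 180.]
```

View pics/w1.png

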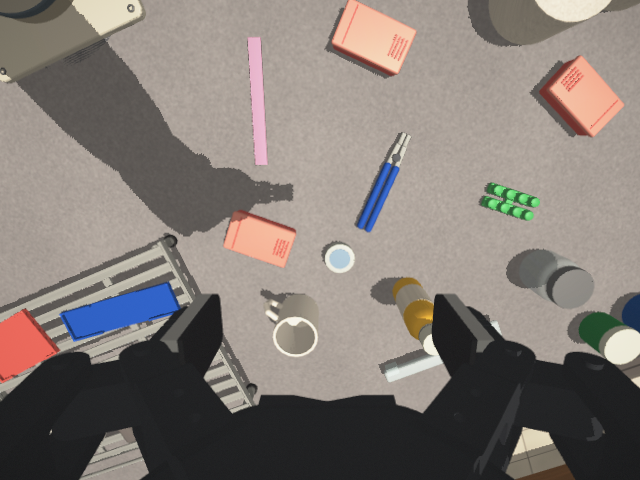

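The wrist view shows the wanted box at (261,238), the other coral boxes at (374,37) and (582,97), the clipper at (384,182) with jaws up at (402,140), the mug at (297,325) with its handle to the left at (270,308), the bottle at (415,312) and the tin at (340,257). The network marks agree with all of these. Next I measure yaws and view the rack.

Request:
send_rows --steps '[[85,[4,-45,0],0],[85,[4,-45,0],0],[85,[4,-45,0],0],[85,[4,-45,0],0],[85,[4,-45,0],0]]'

```text
time: 2.75
position: [0.4391, 0.0323, 0.3913]
tcp_rot: [0.18, 0.984, 0.0, 0.0]
contact_force: [1.9, 0.6, 0.9]
opening: 0.0849
gripper_force: 0.0
```

Request:
send_rows --steps '[[85,[4,-45,0],0],[85,[4,-45,0],0],[85,[4,-45,0],0],[85,[0,0,0],0],[85,[0,0,0],0]]'

```text
time: 3.25
position: [0.4517, -0.1021, 0.3908]
tcp_rot: [0.182, 0.983, 0.0, -0.0]
contact_force: [-0.2, 0.9, -0.3]
opening: 0.0848
gripper_force: 0.0
```

```bash
cat >> h.py <<'E'
def blob(im,cal,lo,hi,near,z,show=True):
    m=cv2.inRange(cv2.cvtColor(im,cv2.COLOR_BGR2HSV),np.array(lo),np.array(hi)); m=cv2.morphologyEx(m,cv2.MORPH_OPEN,np.ones((3,3)))
    m=cv2.morphologyEx(m,cv2.MORPH_CLOSE,np.ones((5,5)))
    cs=[c for c in cv2.findContours(m,cv2.RETR_EXTERNAL,cv2.CHAIN_APPROX_NONE)[0] if cv2.contourArea(c)>60]
    c=max(cs,key=lambda c:cv2.pointPolygonTest(c,tuple(map(float,near)),True))
    W=np.array([onz(cal,p,z)[:2] for p in c[:,0]])*1000
    (ctr,sz,a)=cv2.minAreaRect(W.astype(np.float32)); b=cv2.boxPoints((ctr,sz,a)); e=max(((b[i+1]-b[i]) for i in range(2)),key=np.linalg.norm)
    print('centre',np.round(ctr,1),'size',np.round(sz,1),'long axis deg',round(np.degrees(np.arctan2(e[1],e[0]))%180,1),'px',cv2.boundingRect(c))
    return W
E
python3 - <<'E'
from h import *
im,cal=snap('wrist','w2.png'); np.save('cal_w2.npy',cal,allow_pickle=True)
for n in NAMES:
    for r in arm.mark_of(n,'wrist'): print(n,np.round(r['xyz'],3),round(r['score'],2),proj(cal,r['xyz']).round())
c1=np.load('cal_w1.npy',allow_pickle=True).item(); i1=cv2.imread('pics/w1.png')
print('box');W=blob(i1,c1,[0,70,120],[12,255,255],(261,238),.033)
print('clip');W=blob(i1,c1,[105,120,60],[125,255,255],(384,182),.012)
for z in (.05,): print('handle',onz(c1,(268,308),z),onz(c1,(405,135),.008),onz(c1,(364,226),.012))
print('mug rim',onz(c1,(296,338),.085),'cap',onz(c1,(431,343),.16))
E
```

```text
mug_mid [0.594 0.142 0.044] 0.7 [522. 225.]
soap_box_mid [0.454 0.14  0.018] 0.68 [488. 131.]
clipper_mid [0.44  0.341 0.005] 0.94 [619.  70.]
mug_tray [ 0.631 -0.27   0.055] 0.66 [265. 343.]
mug_tray [0.592 0.142 0.044] 0.47 [522. 225.]
bottle_tray [ 0.629 -0.092  0.055] 0.72 [376. 304.]
soap_tray [ 0.466 -0.277  0.053] 0.94 [215. 248.]
clipper_tray [ 0.468 -0.091  0.055] 0.72 [339. 202.]
rack [ 0.553 -0.179  0.004] 0.64 [304. 267.]
box
centre [448.7 141. ] size [96.4 63.2] long axis deg 49.0 px (223, 211, 73, 57)
clip
centre [457.6 322.7] size [ 23.2 104.4] long axis deg 136.4 px (358, 163, 41, 69)
handle [0.54919089 0.11406375 0.05      ] [0.387718   0.38946899 0.008     ] [0.49151007 0.29035437 0.012     ]
mug rim [0.59257582 0.14463172 0.085     ] cap [0.61772592 0.31501522 0.16      ]
```

View pics/w2.png

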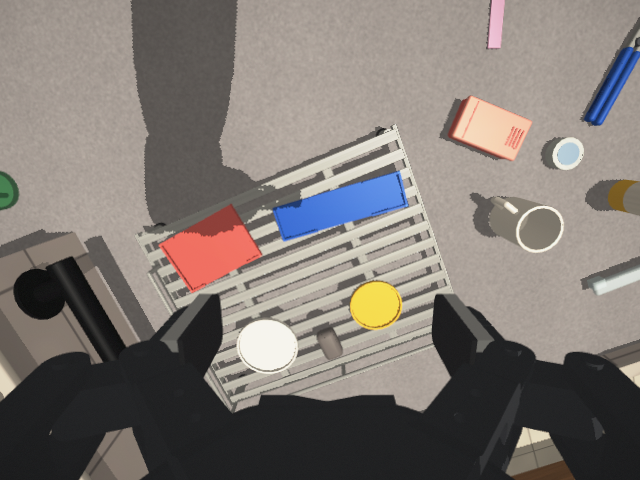

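The second wrist view shows the coral tray at (211,248), blue (340,206), white (267,345), yellow (376,304), the pumice at (329,344), the mug with its handle at (500,203), and the rail at left, around (90,310). The gallery is along the back and right edges.

```bash
python3 - <<'E'
from h import *
ims={c:(cv2.imread(f'pics/{f}.png'),cal) for c,f,cal in (('w1','w1',np.load('cal_w1.npy',allow_pickle=True).item()),('w2','w2',np.load('cal_w2.npy',allow_pickle=True).item()),('scene','scene0',arm.get_calibration('scene')),('side','side0',arm.get_calibration('side')))}
def cen(im,lo,hi,near):
    m=cv2.inRange(cv2.cvtColor(im,cv2.COLOR_BGR2HSV),np.array(lo),np.array(hi)); m=cv2.morphologyEx(m,cv2.MORPH_CLOSE,np.ones((3,3)))
    c=max(cv2.findContours(m,cv2.RETR_EXTERNAL,cv2.CHAIN_APPROX_NONE)[0],key=lambda c:cv2.pointPolygonTest(c,tuple(map(float,near)),True))
    x,y,w,h=cv2.boundingRect(c); M=cv2.moments(c); return np.array([M['m10']/M['m00'],M['m01']/M['m00']]),cv2.contourArea(c)
H={'blue':([105,120,60],[125,255,255],dict(w2=(340,206),scene=(248,221),side=(404,308))),
 'red':([0,150,100],[8,255,255],dict(w2=(211,248),scene=(195,204),side=(472,376))),
 'yel':([15,150,100],[30,255,255],dict(w2=(376,304),scene=(219,257),side=(454,272))),
 'white':([0,0,165],[60,45,255],dict(w2=(267,345),scene=(167,240),side=(521,324)))}
for k,(lo,hi,d) in H.items():
    obs=[]
    for c,n in d.items():
        u,a=cen(ims[c][0],lo,hi,n); obs.append((ims[c][1],u)); print(k,c,u.round(1),a,onz(ims[c][1],u,.06).round(4))
    print(k,tri(obs).round(4))
for k in ('blue','red','yel'): print(k); blob(*ims['w2'],H[k][0],H[k][1],H[k][2]['w2'],.061)
print('box w2');blob(*ims['w2'],[0,70,120],[12,255,255],(490,128),.033)
print('cap',tri([(ims['w1'][1],(431,343)),(ims['scene'][1],(362,279)),(ims['side'][1],(334,148))]))
print('rim',tri([(ims['w1'][1],(296,338)),(ims['w2'][1],(540,229)),(ims['scene'][1],(302,264)),(ims['side'][1],(370,212))]))
print('box top',tri([(ims['w1'][1],(262,236)),(ims['w2'][1],(492,125)),(ims['side'][1],(326,252))]))
print('clip',tri([(ims['w1'][1],(379,197)),(ims['w2'][1],(613,88)),(ims['side'][1],(282,215))]))
for z in(.05,):print('handle w2',onz(ims['w2'][1],(500,203),z),'tin',onz(ims['w1'][1],(340,257),.02))
print(arm.sense()['joint_pos'])
E
```

```text
blue w2 [340.7 205.7] 4471.5 [ 0.4724 -0.09    0.06  ]
blue scene [247.7 221.4] 604.5 [ 0.4747 -0.0883  0.06  ]
blue side [404.3 308.7] 1621.5 [ 0.4712 -0.0974  0.06  ]
blue [ 0.4729 -0.092   0.0555]
red w2 [210.4 248.4] 4511.0 [ 0.4639 -0.2807  0.06  ]
red scene [194.9 203.5] 612.0 [ 0.4685 -0.2805  0.06  ]
red side [471.8 376.5] 2471.0 [ 0.4627 -0.2837  0.06  ]
red [ 0.4649 -0.283   0.056 ]
yel w2 [375.5 304.8] 1910.5 [ 0.6272 -0.093   0.06  ]
yel scene [219.  255.8] 429.0 [ 0.6275 -0.0939  0.06  ]
yel side [453.6 272.1] 722.5 [ 0.6262 -0.0947  0.06  ]
yel [ 0.6272 -0.0938  0.0593]
white w2 [363.1 189.1] 142855.0 [ 0.462  -0.0543  0.06  ]
white scene [166.1 239.4] 507.5 [ 0.6332 -0.2691  0.06  ]
white side [520.8 323. ] 1313.0 [ 0.634  -0.2682  0.06  ]
white [ 0.5712 -0.1951  0.0799]
blue
centre [472.6 -91.6] size [177.4  49.1] long axis deg 85.1 px (273, 172, 135, 69)
red
centre [ 465.1 -281.6] size [ 80.3 119.3] long axis deg 97.5 px (161, 206, 82, 85)
yel
centre [627.7 -93.2] size [75.7 75.1] long axis deg 26.9 px (350, 281, 52, 49)
box w2
centre [465.6 167.3] size [32.4 42.8] long axis deg 138.8 px (504, 113, 28, 37)
cap [0.62227115 0.31776089 0.15123571]
rim [0.58880865 0.14296511 0.08731392]
box top [0.450013   0.14205781 0.0309069 ]
clip [0.459745   0.32595022 0.00708359]
handle w2 [0.54885877 0.1174617  0.05      ] tin [0.52207725 0.24004493 0.02      ]
[-4.02621123e-01  1.09418090e-01  2.35355174e-01  1.69646575e+00
  3.37328203e-06 -3.97143806e-02]
```

Request:
send_rows --steps '[[85,[15,27,-25],0.105],[85,[15,27,-25],0.105],[85,[15,27,-25],0.105],[85,[15,27,-25],0.105],[85,[15,27,-25],0.105]]' --newtons 40

```text
time: 4.25
position: [0.5271, 0.0343, 0.2654]
tcp_rot: [-0.083, 0.997, -0.0, 0.0]
contact_force: [0.6, -0.9, -0.1]
opening: 0.0853
gripper_force: 0.0
```

Request:
send_rows --steps '[[85,[16,28,-25],0.105],[85,[16,28,-25],0.105],[85,[16,28,-25],0.105],[85,[16,27,-25],0.105],[85,[0,0,0],0]]'

```text
time: 4.75
position: [0.5904, 0.1468, 0.162]
tcp_rot: [-0.29, 0.957, 0.001, -0.003]
contact_force: [0.1, -0.5, -0.9]
opening: 0.0847
gripper_force: 0.0
```

Request:
send_rows --steps '[[85,[0,0,0],0],[85,[0,0,0],0],[85,[0,0,0],0],[85,[0,0,0],0],[85,[0,0,0],0]]'

```text
time: 5.25
position: [0.5908, 0.1435, 0.167]
tcp_rot: [-0.286, 0.958, -0.0, 0.001]
contact_force: [-0.5, 0.7, 0.1]
opening: 0.0852
gripper_force: 0.0
```

```bash
python3 - <<'E'
from h import *
print(arm.sense()['position'],arm.sense()['tcp_rot'])
im,cal=snap('wrist'); 
for n in NAMES[:2]:
    for r in arm.mark_of(n,'wrist'): print(n,np.round(r['xyz'],4),round(r['score'],2),proj(cal,r['xyz']).round())
cv2.imwrite('pics/w3.png',im[200:])
p=arm.sense()['position']; print(proj(cal,p),proj(cal,[.591,.1435,.085]))
E
```

```text
[0.59079036 0.14345994 0.16703661] [-2.86028984e-01  9.58220792e-01 -1.22239340e-04  5.65199194e-04]
mug_mid [0.5935 0.1445 0.0433] 0.8 [327. 235.]
bottle_mid [0.4494 0.1381 0.0149] 0.74 [423.  70.]
[328.74172373 299.26676575] [327.6686892  247.09949038]
```

View pics/w3.png

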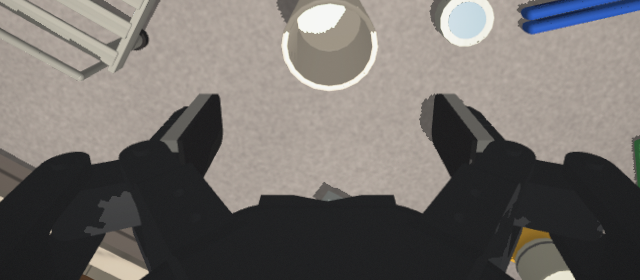

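The rim is centred at (330,245) in the full frame, against (328,247) predicted. The handle points straight up in the image, clear of both fingers, so I descend and grip.

Request:
send_rows --steps '[[85,[1,0,-40],0],[85,[0,0,-40],0],[85,[0,0,-32],0],[85,[0,0,-20],0],[85,[0,0,0],0]]'

```text
time: 5.9
position: [0.5899, 0.1437, 0.0315]
tcp_rot: [-0.286, 0.958, 0.001, -0.003]
contact_force: [-0.9, -0.4, -0.7]
opening: 0.085
gripper_force: 0.0
```

Request:
send_rows --steps '[[50,[0,0,0],0],[50,[0,0,0],0],[50,[0,0,0],0],[50,[0,0,0],0],[50,[0,0,0],0]]' --newtons 40

```text
time: 6.4
position: [0.5926, 0.1442, 0.0359]
tcp_rot: [-0.287, 0.958, -0.0, 0.001]
contact_force: [-0.2, -0.3, 6.7]
opening: 0.062
gripper_force: 44.7
```

Request:
send_rows --steps '[[50,[0,0,0],0],[50,[0,0,0],0],[50,[0,0,0],0],[50,[0,0,0],0],[50,[0,0,0],0]]'

```text
time: 6.9
position: [0.5926, 0.1442, 0.0359]
tcp_rot: [-0.287, 0.958, -0.0, 0.001]
contact_force: [0.2, 0.7, 5.9]
opening: 0.0618
gripper_force: 44.7
```

Request:
send_rows --steps '[[50,[0,0,12],0],[50,[0,0,25],0],[50,[0,0,30],0],[50,[0,0,30],0],[50,[0,0,23],0]]'

```text
time: 7.4
position: [0.5918, 0.144, 0.1571]
tcp_rot: [-0.287, 0.958, -0.0, 0.001]
contact_force: [0.2, -0.6, -1.5]
opening: 0.0622
gripper_force: 44.3
```

Request:
send_rows --steps '[[50,[2,-20,0],0],[50,[4,-35,0],0],[50,[4,-40,0],0],[50,[4,-40,0],0],[50,[4,-40,0],0]]'

```text
time: 7.9
position: [0.6095, -0.0324, 0.1553]
tcp_rot: [-0.287, 0.958, -0.0, 0.0]
contact_force: [0.2, -0.2, -1.9]
opening: 0.0621
gripper_force: 44.4
```

Request:
send_rows --steps '[[50,[4,-40,0],0],[50,[4,-40,0],0],[50,[4,-40,0],0],[50,[4,-40,0],0],[50,[3,-35,0],0]]'

```text
time: 8.4
position: [0.6285, -0.2281, 0.1551]
tcp_rot: [-0.286, 0.958, -0.0, 0.0]
contact_force: [-0.5, 0.5, -2.1]
opening: 0.0619
gripper_force: 44.4
```

Request:
send_rows --steps '[[50,[2,-28,0],0],[50,[1,-15,0],0],[50,[0,0,0],0],[50,[0,0,0],0],[50,[0,0,0],0]]'

```text
time: 8.9
position: [0.6317, -0.2675, 0.1546]
tcp_rot: [-0.287, 0.958, 0.0, 0.0]
contact_force: [-0.9, 0.2, -2.6]
opening: 0.062
gripper_force: 44.5
```

```bash
python3 - <<'E'
from h import *
s=arm.sense();print(s['position'],s['tcp_rot'],s['opening'],s['contact_force'])
for c in('scene','side'):
    im,cal=snap(c,c+'1.png')
    for n in ('mug_mid','mug_tray'):
        for r in arm.mark_of(n,c): print(c,n,np.round(r['xyz'],4),round(r['score'],2),proj(cal,r['xyz']).round())
E
```

```text
[ 0.63171708 -0.26754052  0.15462546] [-2.87133384e-01  9.57890593e-01  1.74331997e-04  2.55629272e-05] 0.06197932893748123 [-0.91423092  0.19174372 -2.60078801]
scene mug_mid [ 0.6322 -0.2665  0.1634] 0.77 [158. 213.]
scene mug_tray [ 0.631  -0.2686  0.0553] 0.69 [167. 240.]
side mug_mid [ 0.6317 -0.2692  0.1622] 0.97 [537. 294.]
side mug_tray [ 0.6307 -0.2623  0.0549] 0.8 [517. 323.]
```

Request:
send_rows --steps '[[50,[0,0,-18],0],[50,[0,0,-18],0],[50,[0,0,-12],0],[50,[0,0,-7],0],[50,[0,0,-2],0]]'

```text
time: 9.7
position: [0.6315, -0.2688, 0.0966]
tcp_rot: [-0.287, 0.958, 0.0, -0.0]
contact_force: [-0.3, 0.1, -2.0]
opening: 0.0619
gripper_force: 44.5
```

Request:
send_rows --steps '[[50,[0,0,-1],0],[50,[0,0,-1],0],[50,[0,0,-1],0],[50,[0,0,0],0],[50,[0,0,0],0]]'

```text
time: 10.2
position: [0.6318, -0.2691, 0.0945]
tcp_rot: [-0.287, 0.958, -0.0, 0.0]
contact_force: [-0.1, 0.2, -2.4]
opening: 0.062
gripper_force: 44.5
```

Request:
send_rows --steps '[[50,[0,0,-1],0],[50,[0,0,0],0],[50,[0,0,0],0],[50,[0,0,0],0],[50,[0,0,0],0]]'

```text
time: 10.7
position: [0.6318, -0.2691, 0.094]
tcp_rot: [-0.287, 0.958, -0.0, 0.0]
contact_force: [-3.2, 0.4, 6.4]
opening: 0.062
gripper_force: 44.8
```

Contact is made at the expected height, so I open and rise.

Request:
send_rows --steps '[[66,[0,0,0],0],[70,[0,0,0],0],[78,[0,0,0],0],[85,[0,0,0],0],[85,[0,0,0],0]]'

```text
time: 11.2
position: [0.6317, -0.269, 0.0931]
tcp_rot: [-0.287, 0.958, 0.0, -0.0]
contact_force: [-0.7, 0.2, -0.0]
opening: 0.0845
gripper_force: 0.0
```

Request:
send_rows --steps '[[85,[0,0,0],0],[85,[0,0,10],0],[85,[0,0,30],0],[85,[0,0,45],0],[85,[0,0,45],0]]'

```text
time: 11.7
position: [0.6313, -0.2688, 0.2253]
tcp_rot: [-0.287, 0.958, 0.0, -0.0]
contact_force: [0.8, -0.4, -0.3]
opening: 0.0854
gripper_force: 0.0
```

Request:
send_rows --steps '[[85,[0,10,45],0],[85,[0,20,40],0],[85,[0,45,5],0],[85,[0,45,0],0],[85,[0,45,0],0]]'

```text
time: 12.2
position: [0.6314, -0.1027, 0.3146]
tcp_rot: [-0.286, 0.958, -0.0, 0.001]
contact_force: [0.8, 0.3, 0.1]
opening: 0.0849
gripper_force: 0.0
```

```bash
python3 - <<'E'
from h import *
s=arm.sense();print(s['position'],s['opening'],s['joint_pos'])
for c in('scene','side'):
    im,cal=snap(c,c+'2.png')
    for n in ('mug_mid','bottle_mid'):
        for r in arm.mark_of(n,c): print(c,n,np.round(r['xyz'],4),round(r['score'],2),proj(cal,r['xyz']).round())
a=cv2.imread('pics/scene2.png')[170:330,90:400];b=cv2.imread('pics/side2.png')[120:420,260:640]
cv2.imwrite('pics/p2.png',np.vstack([cv2.resize(a,(620,320)),cv2.resize(b,(620,280))]))
E
```

```text
[ 0.63143821 -0.10270541  0.31460106] 0.08492976398102102 [-2.92305349e-01  4.17855529e-01  4.67676386e-01  1.61889004e+00
  2.27811716e-05 -8.72652680e-01]
scene mug_mid [ 0.6292 -0.2696  0.1008] 0.87 [163. 228.]
scene bottle_mid [0.6187 0.3173 0.0784] 0.64 [360. 296.]
side mug_mid [ 0.6325 -0.27    0.0995] 0.96 [527. 313.]
side bottle_mid [0.6182 0.317  0.0812] 0.89 [332. 170.]
```

View pics/p2.png

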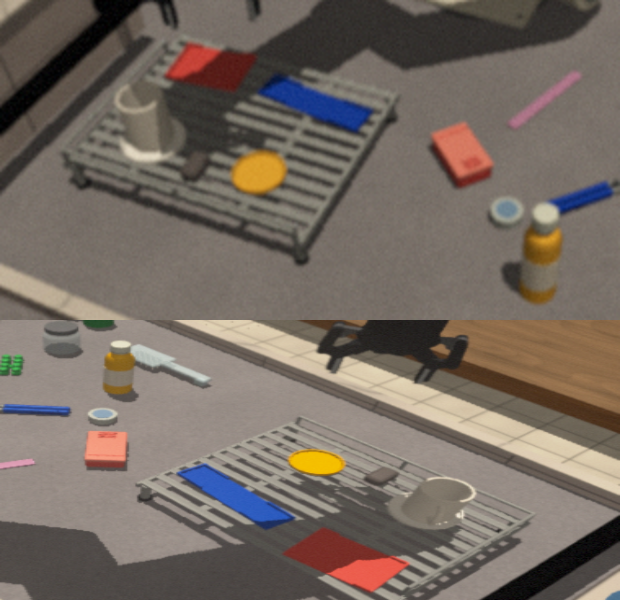

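The mug stands upright inside the white tray (around (150,130) in the upper crop and (435,505) in the lower). Now the bottle.

Request:
send_rows --steps '[[85,[-1,42,-9],0],[85,[-1,42,-9],0],[85,[-1,42,-9],0],[85,[-1,42,-9],0],[85,[-1,42,-9],0]]'

```text
time: 13.0
position: [0.627, 0.106, 0.2679]
tcp_rot: [-0.285, 0.958, -0.0, -0.0]
contact_force: [0.4, -0.5, 1.1]
opening: 0.0848
gripper_force: 0.0
```

Request:
send_rows --steps '[[85,[-2,42,-9],0],[85,[-2,42,-9],0],[85,[-2,42,-9],0],[85,[-1,42,-9],0],[85,[-1,41,-9],0]]'

```text
time: 13.5
position: [0.6194, 0.3153, 0.2228]
tcp_rot: [-0.286, 0.958, -0.0, -0.0]
contact_force: [0.5, -0.4, 0.1]
opening: 0.085
gripper_force: 0.0
```

Request:
send_rows --steps '[[85,[0,0,0],0],[85,[0,0,0],0],[85,[0,0,0],0],[85,[0,0,0],0],[85,[0,0,0],0]]'

```text
time: 14.0
position: [0.6192, 0.3136, 0.2239]
tcp_rot: [-0.286, 0.958, -0.0, 0.0]
contact_force: [0.7, 0.4, 0.1]
opening: 0.0849
gripper_force: 0.0
```

```bash
python3 - <<'E'
from h import *
s=arm.sense();p=s['position'];print(p,s['opening'])
im,cal=snap('wrist','w4.png')
for r in arm.mark_of('bottle_mid','wrist'): print(np.round(r['xyz'],4),round(r['score'],2))
print(proj(cal,[.6183,.317,.16]),proj(cal,p))
m=cv2.inRange(cv2.cvtColor(im,cv2.COLOR_BGR2HSV),(0,0,165),(179,60,255))
for c in cv2.findContours(m,cv2.RETR_EXTERNAL,cv2.CHAIN_APPROX_NONE)[0]:
    if cv2.contourArea(c)>400: (u,v),r=cv2.minEnclosingCircle(c); print(u,v,r,onz(cal,(u,v),.16))
E
```

```text
[0.61924332 0.31363053 0.22385655] 0.08492672416159502
[333.23627458 256.85653616] [328.14034399 299.47849776]
29.457746505737305 342.5 42.40303039550781 [0.78139497 0.17944027 0.16      ]
343.5 244.0 298.195068359375 [0.60805207 0.3176827  0.16      ]
```

```bash
python3 - <<'E'
import cv2
im=cv2.imread('pics/w4.png'); cv2.imwrite('pics/w4c.png',cv2.resize(im[140:380,180:480],(600,480)))
E
```

```text
(no output)
```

View pics/w4c.png

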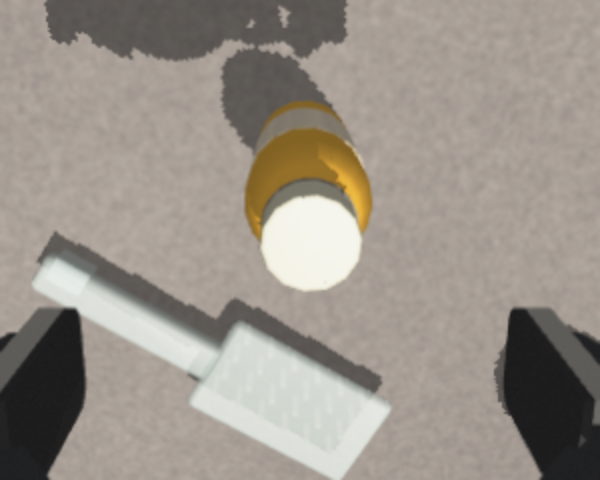

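The cap is centred at (335,260) in the full frame, giving about (0.619, 0.318). The path for both fingers is clear, so I descend and grip the cap.

Request:
send_rows --steps '[[85,[0,4,-20],0],[70,[0,0,-30],0],[60,[0,0,-28],0],[60,[0,0,-20],0],[60,[0,0,0],0]]'

```text
time: 14.6
position: [0.6174, 0.3182, 0.1224]
tcp_rot: [-0.286, 0.958, -0.0, -0.003]
contact_force: [-0.0, 0.3, 0.8]
opening: 0.0599
gripper_force: 0.0
```

Request:
send_rows --steps '[[45,[0,0,0],0],[40,[0,0,0],0],[36,[0,0,0],0],[33,[0,0,0],0],[20,[0,0,0],0]]'

```text
time: 15.1
position: [0.6191, 0.3193, 0.1264]
tcp_rot: [-0.287, 0.958, 0.0, 0.001]
contact_force: [-0.7, -0.7, 4.6]
opening: 0.031
gripper_force: 39.5
```

Request:
send_rows --steps '[[20,[0,0,0],0],[20,[0,0,0],0],[20,[0,0,0],0],[20,[0,0,0],0],[20,[0,0,0],0]]' --newtons 50

```text
time: 15.6
position: [0.6191, 0.3193, 0.1264]
tcp_rot: [-0.287, 0.958, 0.0, 0.001]
contact_force: [-0.2, -0.0, 5.8]
opening: 0.031
gripper_force: 48.9
```

Request:
send_rows --steps '[[20,[0,0,10],0],[20,[0,0,22],0],[20,[0,0,28],0],[20,[0,0,28],0],[20,[0,0,22],0]]'

```text
time: 16.1
position: [0.6186, 0.319, 0.2373]
tcp_rot: [-0.287, 0.958, -0.0, 0.0]
contact_force: [0.6, 0.7, -3.0]
opening: 0.0309
gripper_force: 49.7
```

Request:
send_rows --steps '[[20,[0,-15,0],0],[20,[1,-28,0],0],[20,[1,-36,0],0],[20,[1,-38,0],0],[20,[1,-38,0],0]]'

```text
time: 16.6
position: [0.6219, 0.162, 0.2342]
tcp_rot: [-0.287, 0.958, 0.0, -0.001]
contact_force: [-0.4, 0.3, -2.3]
opening: 0.0306
gripper_force: 49.8
```

Request:
send_rows --steps '[[20,[1,-38,0],0],[20,[1,-38,0],0],[20,[1,-38,0],0],[20,[1,-38,0],0],[20,[0,-36,0],0]]'

```text
time: 17.1
position: [0.6258, -0.0263, 0.2342]
tcp_rot: [-0.286, 0.958, 0.0, -0.001]
contact_force: [0.3, -0.2, -2.4]
opening: 0.0306
gripper_force: 49.8
```

Request:
send_rows --steps '[[20,[0,-32,0],0],[20,[0,-23,0],0],[20,[0,-14,0],0],[20,[0,0,0],0],[20,[0,0,0],0]]'

```text
time: 17.6
position: [0.6264, -0.0928, 0.2348]
tcp_rot: [-0.286, 0.958, 0.0, -0.0]
contact_force: [0.0, 0.1, -2.4]
opening: 0.0309
gripper_force: 49.9
```

```bash
python3 - <<'E'
from h import *
s=arm.sense();print(s['position'],s['tcp_rot'],s['opening'],s['contact_force'])
for c in('scene','side'):
    im,cal=snap(c,c+'3.png')
    for n in ('bottle_mid','bottle_tray'):
        for r in arm.mark_of(n,c): print(c,n,np.round(r['xyz'],4),round(r['score'],2),proj(cal,r['xyz']).round())
a=cv2.imread('pics/scene3.png')[130:330,90:340];b=cv2.imread('pics/side3.png')[150:350,340:640]
cv2.imwrite('pics/p3.png',np.hstack([cv2.resize(a,(375,300)),cv2.resize(b,(425,300))]))
E
```

```text
[ 0.62636261 -0.09275065  0.23481338] [-2.86385560e-01  9.58114312e-01  4.09214448e-04 -3.29007316e-04] 0.030890528285409332 [ 0.02919953  0.10679727 -2.35489937]
scene bottle_mid [ 0.6269 -0.0928  0.1872] 0.71 [212. 223.]
scene bottle_tray [ 0.6224 -0.088   0.0566] 0.65 [222. 256.]
scene bottle_tray [ 0.4663 -0.2835  0.0512] 0.45 [195. 205.]
side bottle_mid [ 0.6293 -0.093   0.1899] 0.6 [467. 230.]
side bottle_tray [ 0.6283 -0.0962  0.0537] 0.91 [454. 274.]
```

View pics/p3.png

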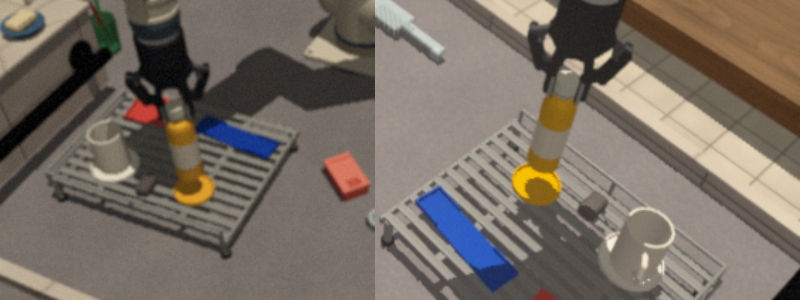

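The bottle hangs upright over the yellow tray, with its marks within 2 mm of the tray centre. I lower it.

Request:
send_rows --steps '[[20,[0,0,-14],0],[20,[0,0,-14],0],[20,[0,0,-11],0],[20,[0,0,-6],0],[20,[0,0,-2],0]]'

```text
time: 18.4
position: [0.6265, -0.0928, 0.1877]
tcp_rot: [-0.287, 0.958, 0.0, -0.0]
contact_force: [-0.9, -0.6, -3.1]
opening: 0.0309
gripper_force: 50.0
```

Request:
send_rows --steps '[[20,[0,0,-1],0],[20,[0,0,-1],0],[20,[0,0,-1],0],[20,[0,0,0],0],[20,[0,0,0],0]]'

```text
time: 18.9
position: [0.6268, -0.093, 0.1854]
tcp_rot: [-0.286, 0.958, -0.0, 0.0]
contact_force: [-0.9, 0.3, -3.2]
opening: 0.0311
gripper_force: 50.0
```

Request:
send_rows --steps '[[20,[0,0,-1],0],[20,[0,0,0],0],[20,[0,0,0],0],[20,[0,0,0],0],[20,[0,0,0],0]]'

```text
time: 19.4
position: [0.6268, -0.0931, 0.1845]
tcp_rot: [-0.287, 0.958, -0.0, 0.0]
contact_force: [-0.1, -0.0, 0.1]
opening: 0.0308
gripper_force: 50.2
```

Request:
send_rows --steps '[[20,[0,0,-0.5],0],[20,[0,0,0],0],[20,[0,0,0],0],[35,[0,0,0],0],[42,[0,0,0],0]]'

```text
time: 19.9
position: [0.6267, -0.093, 0.1835]
tcp_rot: [-0.287, 0.958, 0.0, -0.0]
contact_force: [0.1, 0.3, -0.2]
opening: 0.042
gripper_force: 0.0
```

Request:
send_rows --steps '[[60,[0,0,0],0],[85,[0,0,0],0],[85,[0,0,20],0],[85,[0,0,40],0],[85,[0,0,40],0]]'

```text
time: 20.4
position: [0.6263, -0.0929, 0.2844]
tcp_rot: [-0.287, 0.958, 0.0, -0.001]
contact_force: [1.6, -0.2, 0.7]
opening: 0.085
gripper_force: 0.0
```

Request:
send_rows --steps '[[85,[-10,20,20],-0.1],[85,[-20,40,0],-0.1],[85,[-20,40,0],-0.1],[85,[-20,40,0],-0.1],[85,[-20,40,0],-0.1]]'

```text
time: 20.9
position: [0.5357, 0.0883, 0.3038]
tcp_rot: [-0.038, 0.999, 0.0, 0.0]
contact_force: [0.9, 0.3, 0.3]
opening: 0.0849
gripper_force: 0.0
```

```bash
python3 - <<'E'
from h import *
s=arm.sense();print(s['position'],s['opening'],s['joint_pos'],s['tcp_rot'])
for c in('scene','side'):
    im,cal=snap(c,c+'4.png')
    for n in ('mug_mid','bottle_mid','soap_box_mid','clipper_mid'):
        for r in arm.mark_of(n,c)[:3]: print(c,n,np.round(r['xyz'],4),round(r['score'],2),proj(cal,r['xyz']).round())
i1=cv2.imread('pics/w1.png');c1=np.load('cal_w1.npy',allow_pickle=True).item()
for uv in ((240,211),(297,236),(285,267),(224,244)): print(onz(c1,uv,.033))
# box edges close-up from w1
cv2.imwrite('pics/w1c.png',cv2.resize(i1[190:290,200:320],(720,600),interpolation=cv2.INTER_CUBIC))
E
```

```text
[0.53569962 0.08826548 0.3037762 ] 0.08488661479243606 [ 8.66578438e-03  2.36566390e-01  1.73799894e-01  1.50787469e+00
  6.77386574e-05 -6.79572179e-02] [-3.83021322e-02  9.99266201e-01  3.15550831e-05  7.85426095e-05]
scene mug_mid [ 0.6304 -0.2655  0.0998] 0.62 [164. 229.]
scene bottle_mid [ 0.6258 -0.093   0.1397] 0.92 [215. 235.]
scene bottle_mid [ 0.6292 -0.2691  0.1026] 0.65 [163. 228.]
scene soap_box_mid [0.4263 0.6329 0.0167] 0.71 [490. 293.]
scene soap_box_mid [0.2556 0.3834 0.0159] 0.65 [417. 228.]
scene soap_box_mid [0.4483 0.1382 0.0166] 0.56 [321. 247.]
scene clipper_mid [0.4411 0.3351 0.0045] 0.66 [384. 268.]
side mug_mid [ 0.632  -0.2719  0.0996] 0.6 [528. 314.]
side bottle_mid [ 0.627  -0.0926  0.1437] 0.9 [461. 246.]
side soap_box_mid [0.448  0.1457 0.0164] 0.9 [322. 257.]
side soap_box_mid [0.2542 0.3851 0.0195] 0.78 [199. 234.]
side clipper_mid [0.4415 0.3388 0.0082] 0.59 [273. 215.]
[0.40179922 0.13124458 0.033     ]
[0.4653616 0.1936612 0.033    ]
[0.503294   0.15879685 0.033     ]
[0.43818952 0.0886706  0.033     ]
```

View pics/w1c.png

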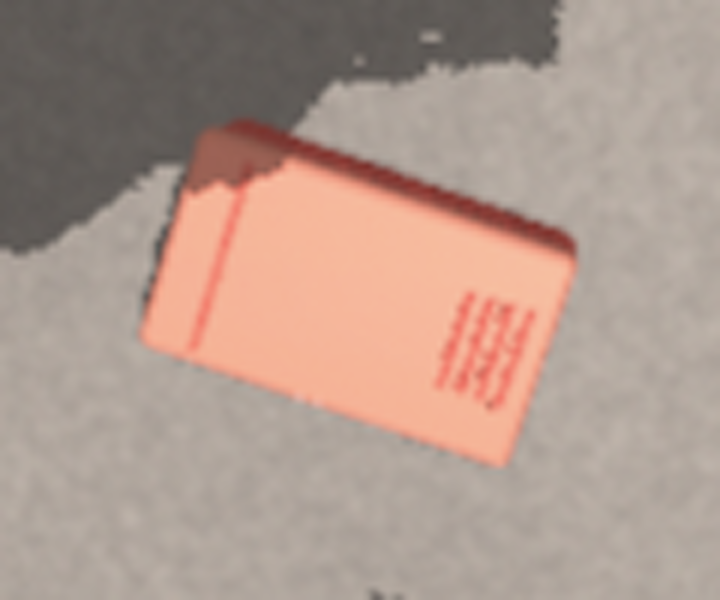

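Both tall things stand in their trays by the marks. The crop confirms the chosen coral box, which is whole and lies free, with top corners at (234,211), (296,234), (284,268) and (224,247) in the wrist frame.

```bash
python3 - <<'E'
from h import *
c1=np.load('cal_w1.npy',allow_pickle=True).item()
Q=np.array([onz(c1,uv,.033)[:2] for uv in ((234.2,211.3),(296.2,233.7),(284.2,268),(223.7,247))])*1000
print(Q.round(1),Q.mean(0).round(1))
for a,b in((0,1),(3,2),(0,3),(1,2)): d=Q[b]-Q[a]; print(np.linalg.norm(d).round(1),np.degrees(np.arctan2(d[1],d[0])).round(1))
im,cal=snap('wrist','w5.png')
for n in ('soap_box_mid','clipper_mid'):
    for r in arm.mark_of(n,'wrist')[:3]: print(n,np.round(r['xyz'],4),round(r['score'],2),proj(cal,r['xyz']).round())
try: blob(im,cal,[0,60,120],[14,255,255],proj(cal,[.449,.141,.033]),.033)
except Exception as e: print(e)
E
```

```text
[[399.2 123.3]
 [461.7 193.9]
 [504.3 157.1]
 [442.2  86.3]] [451.9 140.1]
94.3 48.5
94.2 48.7
56.7 -40.7
56.3 -40.8
soap_box_mid [0.4498 0.1396 0.0151] 0.59 [379. 129.]
clipper_mid [0.4396 0.3419 0.008 ] 0.76 [546. 136.]
centre [436.5 122. ] size [52. 58.] long axis deg 138.8 px (334, 79, 68, 71)
```

Request:
send_rows --steps '[[85,[-17,10,-35],0.13],[85,[-17,10,-35],0.13],[85,[-17,11,-35],0.13],[85,[-17,11,-35],0.13],[85,[-17,10,-35],0.13]]'

```text
time: 22.05
position: [0.451, 0.1392, 0.1276]
tcp_rot: [-0.36, 0.933, -0.0, 0.0]
contact_force: [0.6, 0.1, -1.6]
opening: 0.0852
gripper_force: 0.0
```

Request:
send_rows --steps '[[85,[0,0,-30],0.13],[85,[0,0,-20],0],[85,[0,0,0],0],[85,[0,0,0],0],[85,[0,0,0],0]]'

```text
time: 22.55
position: [0.4527, 0.139, 0.08]
tcp_rot: [-0.417, 0.909, -0.0, 0.001]
contact_force: [-0.4, 0.2, -0.6]
opening: 0.0848
gripper_force: 0.0
```

```bash
python3 - <<'E'
from h import *
s=arm.sense();p=s['position'];q=s['tcp_rot'];print(p,s['opening'],2*np.degrees(np.arctan2(q[1],q[0]))-90)
im,cal=snap('wrist','w6.png')
W=blob(im,cal,[0,60,120],[14,255,255],proj(cal,[.4505,.1405,.033]),.033)
print(proj(cal,[.4505,.1405,.033]),[proj(cal,[x/1000,y/1000,.033]).round() for x,y in ((399,123),(462,194),(504,157),(442,86))])
E
```

```text
[0.45269154 0.13896507 0.0799792 ] 0.0848050378678871 139.30834157132264
centre [450.2 138.3] size [96.5 57.7] long axis deg 48.9 px (278, 175, 108, 163)
[332.73765975 264.17663147] [array([385., 181.]), array([376., 340.]), array([283., 338.]), array([279., 181.])]
```

View pics/w6.png

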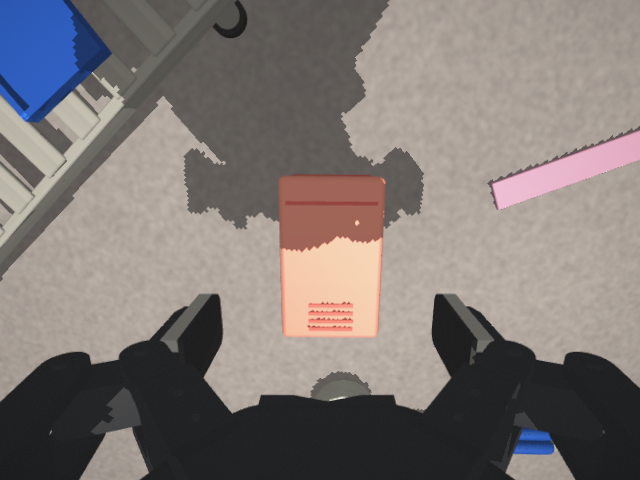

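The box spans (279–385, 175–337), is square to the fingers and centred at about (0.450, 0.138). I descend gently and grip.

Request:
send_rows --steps '[[85,[-2,0,-25],0],[85,[0,0,-25],0],[85,[0,0,-15],0],[85,[0,0,-8],0],[85,[0,0,-4],0]]'

```text
time: 23.1
position: [0.4501, 0.139, 0.0019]
tcp_rot: [-0.417, 0.909, -0.0, 0.0]
contact_force: [0.1, 0.8, 0.0]
opening: 0.0851
gripper_force: 0.0
```

Request:
send_rows --steps '[[70,[0,0,0],0],[64,[0,0,0],0],[60,[0,0,0],0],[50,[0,0,0],0],[50,[0,0,0],0]]' --newtons 35

```text
time: 23.6
position: [0.4502, 0.1391, 0.0026]
tcp_rot: [-0.417, 0.909, -0.0, 0.001]
contact_force: [-0.6, 0.1, 5.6]
opening: 0.0575
gripper_force: 36.8
```

Request:
send_rows --steps '[[50,[0,0,0],0],[50,[0,0,0],0],[50,[0,0,0],0],[50,[0,0,0],0],[50,[0,0,0],0]]'

```text
time: 24.1
position: [0.4501, 0.1391, 0.0026]
tcp_rot: [-0.417, 0.909, -0.0, 0.001]
contact_force: [-2.3, -0.5, 5.2]
opening: 0.0575
gripper_force: 36.8
```

Request:
send_rows --steps '[[50,[0,0,12],0],[50,[0,0,25],0],[50,[0,0,30],0],[50,[0,0,30],0],[50,[0,0,25],0]]'

```text
time: 24.6
position: [0.4498, 0.139, 0.1257]
tcp_rot: [-0.417, 0.909, -0.0, 0.001]
contact_force: [1.6, 0.1, -1.2]
opening: 0.0574
gripper_force: 38.3
```

Request:
send_rows --steps '[[50,[1,-20,0],0.06],[50,[1,-36,0],0.07],[50,[1,-38,0],0.07],[50,[1,-38,0],0.07],[50,[1,-38,0],0.07]]'

```text
time: 25.1
position: [0.4545, -0.0324, 0.1242]
tcp_rot: [-0.566, 0.824, -0.0, 0.0]
contact_force: [0.8, 1.2, -1.3]
opening: 0.0573
gripper_force: 38.3
```

Request:
send_rows --steps '[[50,[1,-38,0],0.07],[50,[1,-38,0],0.07],[50,[1,-38,0],0.07],[50,[2,-38,0],0.07],[50,[2,-38,0],0.07]]'

```text
time: 25.6
position: [0.4615, -0.2226, 0.1242]
tcp_rot: [-0.701, 0.713, -0.0, 0.0]
contact_force: [0.2, 0.7, -1.4]
opening: 0.0572
gripper_force: 38.3
```

Request:
send_rows --steps '[[50,[2,-36,0],0.08],[50,[1,-25,0],0.07],[50,[0,0,0],0],[50,[0,0,0],0],[50,[0,0,0],0]]'

```text
time: 26.1
position: [0.4645, -0.2811, 0.1238]
tcp_rot: [0.752, -0.66, -0.0, -0.0]
contact_force: [-0.4, 0.1, -1.5]
opening: 0.0576
gripper_force: 38.3
```

```bash
python3 - <<'E'
from h import *
s=arm.sense();p=s['position'];q=s['tcp_rot'];print(p,s['opening'],2*np.degrees(np.arctan2(q[1],q[0]))-90,s['joint_pos'])
for c in('scene','side'):
    im,cal=snap(c,c+'5.png')
    for n in ('soap_box_mid','soap_tray'):
        for r in arm.mark_of(n,c): print(c,n,np.round(r['xyz'],4),round(r['score'],2))
im,cal=snap('wrist','w7.png')
for n in ('soap_box_mid','soap_tray'):
    for r in arm.mark_of(n,'wrist'): print(n,np.round(r['xyz'],4),round(r['score'],2))
E
```

```text
[ 0.46449906 -0.28105419  0.12384369] 0.057593440330385444 -172.54780003627573 [-6.98848313e-01  3.00609758e-01 -2.00660453e-01  1.07002596e+00
  1.99092778e-04 -2.39971012e+00]
scene soap_box_mid [0.4258 0.6332 0.017 ] 0.96
scene soap_box_mid [ 0.46   -0.2807  0.1418] 0.95
scene soap_box_mid [0.2516 0.3835 0.0146] 0.6
scene soap_tray [ 0.4661 -0.2852  0.0527] 0.57
scene soap_tray [ 0.462  -0.2825  0.1416] 0.5
side soap_box_mid [ 0.4641 -0.2797  0.138 ] 0.75
side soap_tray [ 0.4605 -0.2815  0.0543] 0.7
soap_box_mid [ 0.4674 -0.2819  0.1372] 0.58
```

View pics/w7.png

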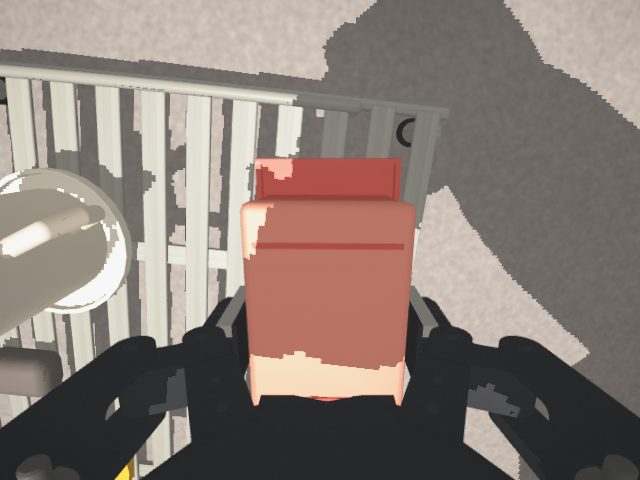

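The held box is square over the coral tray, whose far end shows at (257–400, 160–200), parallel to the box and centred. I lower it.

Request:
send_rows --steps '[[50,[0,0,-18],0],[50,[0,0,-18],0],[50,[0,0,-14],0],[50,[0,0,-7],0],[50,[0,0,-3],0]]'

```text
time: 27.05
position: [0.4645, -0.2818, 0.0632]
tcp_rot: [0.752, -0.66, -0.0, -0.0]
contact_force: [-0.2, -0.1, -0.6]
opening: 0.0577
gripper_force: 38.3
```

Request:
send_rows --steps '[[50,[0,0,-1],0],[50,[0,0,-1],0],[50,[0,0,0],0],[50,[0,0,0],0],[50,[0,0,0],0]]'

```text
time: 27.55
position: [0.4648, -0.2821, 0.0621]
tcp_rot: [0.752, -0.66, 0.0, -0.0]
contact_force: [-0.3, 0.3, -0.9]
opening: 0.0574
gripper_force: 38.3
```

Request:
send_rows --steps '[[50,[0,0,-1],0],[50,[0,0,0],0],[50,[0,0,0],0],[50,[0,0,0],0],[50,[0,0,0],0]]'

```text
time: 28.05
position: [0.4647, -0.282, 0.0608]
tcp_rot: [0.752, -0.66, -0.0, 0.0]
contact_force: [-0.6, 0.2, -1.1]
opening: 0.0573
gripper_force: 38.3
```

Request:
send_rows --steps '[[50,[0,0,-0.7],0],[50,[0,0,0],0],[50,[0,0,0],0],[50,[0,0,0],0],[50,[0,0,0],0]]'

```text
time: 28.55
position: [0.4647, -0.282, 0.0606]
tcp_rot: [0.752, -0.66, 0.0, 0.0]
contact_force: [-2.3, 1.7, 5.6]
opening: 0.0569
gripper_force: 38.9
```

Contact. I release the box, rise and travel to the clipper.

Request:
send_rows --steps '[[62,[0,0,0],0],[68,[0,0,0],0],[74,[0,0,0],0],[74,[0,0,10],0],[74,[0,0,30],0]]'

```text
time: 29.05
position: [0.4635, -0.2811, 0.0988]
tcp_rot: [0.752, -0.66, -0.002, 0.0]
contact_force: [0.6, -0.0, -0.1]
opening: 0.0739
gripper_force: 0.0
```

Request:
send_rows --steps '[[60,[0,0,40],0],[60,[0,20,30],0],[60,[0,40,20],0.05],[60,[-1,45,0],0.05],[60,[-1,45,0],0.05]]'

```text
time: 29.55
position: [0.4627, -0.1309, 0.1915]
tcp_rot: [0.799, -0.601, 0.001, -0.0]
contact_force: [0.2, 0.5, -0.5]
opening: 0.0603
gripper_force: 0.0
```

```bash
python3 - <<'E'
from h import *
s=arm.sense();p=s['position'];print(p,s['opening'])
for c in('scene','side'):
    im,cal=snap(c,c+'6.png')
    for n in ('soap_box_mid','mug_mid','bottle_mid','clipper_mid','clipper_tray'):
        for r in arm.mark_of(n,c)[:3]: print(c,n,np.round(r['xyz'],4),round(r['score'],2))
E
```

```text
[ 0.46273989 -0.13091961  0.19152746] 0.06032524678838258
scene soap_box_mid [0.2502 0.3827 0.015 ] 0.8
scene soap_box_mid [0.4258 0.6324 0.0162] 0.69
scene mug_mid [ 0.6313 -0.2669  0.1037] 0.67
scene mug_mid [ 0.463  -0.2839  0.0774] 0.57
scene bottle_mid [ 0.6248 -0.0951  0.1373] 0.88
scene clipper_mid [0.439  0.3403 0.0081] 0.96
scene clipper_mid [ 0.4647 -0.2819  0.0529] 0.72
scene clipper_tray [ 0.4711 -0.0941  0.053 ] 0.96
side soap_box_mid [ 0.4614 -0.281   0.0749] 0.94
side soap_box_mid [0.4272 0.6294 0.0188] 0.62
side soap_box_mid [0.2542 0.3862 0.0209] 0.55
side mug_mid [ 0.6308 -0.269   0.0989] 0.57
side bottle_mid [ 0.6271 -0.091   0.142 ] 0.76
side clipper_mid [0.442  0.3379 0.0111] 0.85
```

Request:
send_rows --steps '[[60,[-1,42,0],0.05],[60,[-1,42,0],0.05],[60,[-1,42,0],0.05],[60,[-1,42,0],0.05],[60,[-1,42,0],0.05]]'

```text
time: 30.65
position: [0.4576, 0.0792, 0.1901]
tcp_rot: [0.868, -0.497, 0.0, -0.0]
contact_force: [0.8, -0.4, 0.2]
opening: 0.0601
gripper_force: 0.0
```

Request:
send_rows --steps '[[60,[-2,42,-10],0.05],[60,[-2,42,-16],0.05],[60,[-2,42,-16],0.05],[60,[-2,42,-16],0.05],[60,[-2,42,-16],0.05]]'

```text
time: 31.15
position: [0.4477, 0.2895, 0.1154]
tcp_rot: [0.923, -0.384, 0.0, -0.0]
contact_force: [1.0, -0.5, 1.1]
opening: 0.0599
gripper_force: 0.0
```

Request:
send_rows --steps '[[60,[-2,42,-16],0.03],[60,[0,0,0],0],[60,[0,0,0],0],[60,[0,0,0],0],[60,[0,0,0],0]]'

```text
time: 31.65
position: [0.4463, 0.329, 0.1007]
tcp_rot: [0.928, -0.372, 0.0, -0.0]
contact_force: [0.2, -0.5, -1.0]
opening: 0.0604
gripper_force: 0.0
```

```bash
python3 - <<'E'
from h import *
s=arm.sense();p=s['position'];q=s['tcp_rot'];print(p,s['opening'],(2*np.degrees(np.arctan2(q[1],q[0]))-90)%360)
im,cal=snap('wrist','w8.png')
W=blob(im,cal,[105,120,60],[125,255,255],proj(cal,[.457,.323,.014]),.014)
for r in arm.mark_of('clipper_mid','wrist'): print(np.round(r['xyz'],4),round(r['score'],2))
E
```

```text
[0.44628908 0.32903015 0.10069115] 0.060354025123212515 226.3294975245796
centre [457.9 322.6] size [ 22.8 104.4] long axis deg 136.8 px (304, 147, 36, 154)
[0.4385 0.3392 0.0055] 0.57
```

View pics/w8.png

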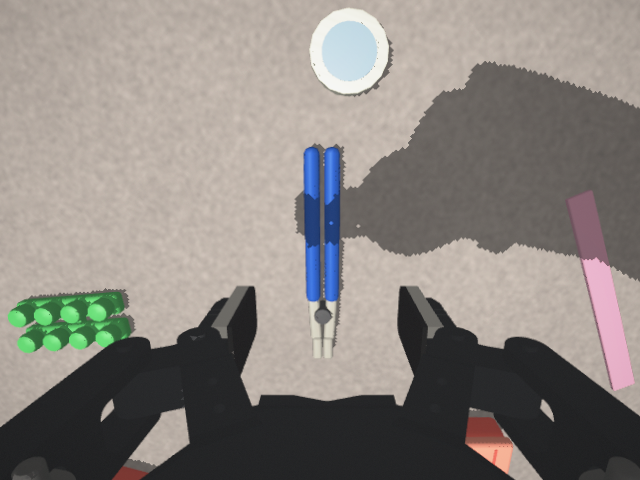

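The clipper's handles are at (305–340, 147–300) with the jaws at (322,340), square between the fingers. I correct by +2, +2 mm and descend.

Request:
send_rows --steps '[[60,[2,2,-35],0],[50,[0,0,-30],0],[45,[0,0,-20],0],[45,[0,0,-8],0],[45,[0,0,-3],0]]'

```text
time: 32.25
position: [0.4478, 0.3315, 0.0039]
tcp_rot: [0.928, -0.371, -0.0, 0.0]
contact_force: [0.1, -0.5, 0.2]
opening: 0.0448
gripper_force: 0.0
```

Request:
send_rows --steps '[[38,[0,0,-1],0],[32,[0,0,0],0],[28,[0,0,0],0],[26,[0,0,0],0],[10,[0,0,0],0]]' --newtons 35

```text
time: 32.75
position: [0.4481, 0.3322, 0.0038]
tcp_rot: [0.929, -0.371, 0.0, -0.0]
contact_force: [-0.8, -0.2, 6.6]
opening: 0.0221
gripper_force: 35.1
```

Request:
send_rows --steps '[[10,[0,0,0],0],[10,[0,0,0],0],[10,[0,0,0],0],[10,[0,0,0],0],[10,[0,0,0],0]]'

```text
time: 33.25
position: [0.4481, 0.3322, 0.0038]
tcp_rot: [0.929, -0.371, 0.0, -0.0]
contact_force: [-1.9, -0.1, 5.2]
opening: 0.022
gripper_force: 35.1
```

Request:
send_rows --steps '[[10,[0,0,12],0],[10,[0,0,25],0],[10,[0,0,30],0],[10,[0,0,30],0],[10,[0,0,25],0]]'

```text
time: 33.75
position: [0.4477, 0.3321, 0.1275]
tcp_rot: [0.929, -0.371, 0.0, -0.0]
contact_force: [0.2, 0.9, -1.8]
opening: 0.022
gripper_force: 34.5
```

Request:
send_rows --steps '[[10,[2,-20,0],-0.075],[10,[2,-36,0],-0.075],[10,[2,-36,0],-0.075],[10,[2,-36,0],-0.075],[10,[2,-36,0],-0.075]]'

```text
time: 34.25
position: [0.4574, 0.1668, 0.1258]
tcp_rot: [0.842, -0.539, 0.0, -0.0]
contact_force: [1.6, -1.2, -0.4]
opening: 0.0222
gripper_force: 34.6
```

Request:
send_rows --steps '[[10,[2,-38,0],-0.075],[10,[2,-38,0],-0.075],[10,[2,-38,0],-0.075],[10,[2,-38,0],-0.075],[10,[2,-38,0],-0.075]]'

```text
time: 34.75
position: [0.4675, -0.0235, 0.1259]
tcp_rot: [0.727, -0.687, 0.0, -0.0]
contact_force: [0.5, 0.2, -0.3]
opening: 0.0219
gripper_force: 34.6
```

Request:
send_rows --steps '[[10,[2,-38,0],-0.075],[10,[2,-28,0],-0.075],[10,[0,-13,0],0],[10,[0,0,0],0],[10,[0,0,0],0]]'

```text
time: 35.25
position: [0.4714, -0.1004, 0.1253]
tcp_rot: [-0.675, 0.738, 0.0, 0.0]
contact_force: [-1.1, 0.4, -0.9]
opening: 0.0218
gripper_force: 34.6
```

```bash
python3 - <<'E'
from h import *
s=arm.sense();p=s['position'];q=s['tcp_rot'];print(p,s['opening'],(2*np.degrees(np.arctan2(q[1],q[0]))-90)%360)
im,cal=snap('wrist','w9.png')
for c in ('scene','side','wrist'):
    if c!='wrist': snap(c,c+'7.png')
    for n in ('clipper_mid','clipper_tray'):
        for r in arm.mark_of(n,c): print(c,n,np.round(r['xyz'],4),round(r['score'],2))
E
```

```text
[ 0.4714299  -0.10041275  0.12525108] 0.02181189866151346 174.93007596572744
scene clipper_mid [ 0.4732 -0.0933  0.1258] 0.77
scene clipper_tray [ 0.4717 -0.095   0.0566] 0.56
side clipper_mid [ 0.4727 -0.0872  0.1315] 0.9
side clipper_tray [ 0.4714 -0.0928  0.0603] 0.71
wrist clipper_tray [ 0.4722 -0.0895  0.0556] 0.81
```

View pics/w9.png

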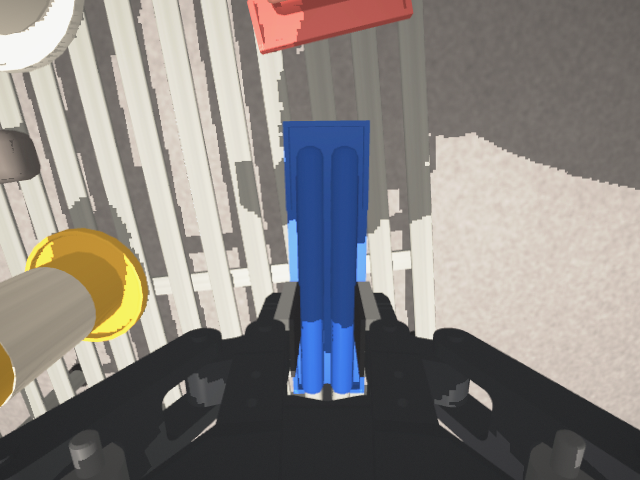

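The clipper is parallel to and centred over the blue tray, whose far end is at (285–370, 121) with the handles at (297–358, 147). I lower it.

Request:
send_rows --steps '[[10,[0,0,-18],0],[10,[0,0,-18],0],[10,[0,0,-14],0],[10,[0,0,-7],0],[10,[0,0,-3],0]]'

```text
time: 36.2
position: [0.4715, -0.1009, 0.0646]
tcp_rot: [-0.675, 0.738, 0.0, -0.0]
contact_force: [-0.1, -0.6, -1.0]
opening: 0.0225
gripper_force: 34.6
```

Request:
send_rows --steps '[[10,[0,0,-1],0],[10,[0,0,-1],0],[10,[0,0,0],0],[10,[0,0,0],0],[10,[0,0,0],0]]'

```text
time: 36.7
position: [0.4719, -0.1011, 0.0633]
tcp_rot: [-0.675, 0.738, -0.0, 0.0]
contact_force: [-0.3, 0.3, -1.3]
opening: 0.0219
gripper_force: 34.6
```

Request:
send_rows --steps '[[10,[0,0,-1],0],[10,[0,0,0],0],[10,[0,0,0],0],[10,[0,0,0],0],[10,[0,0,0],0]]'

```text
time: 37.2
position: [0.4717, -0.101, 0.0621]
tcp_rot: [-0.675, 0.738, 0.0, 0.0]
contact_force: [0.0, 0.1, -1.6]
opening: 0.0217
gripper_force: 34.6
```

Request:
send_rows --steps '[[10,[0,0,-0.7],0],[10,[0,0,0],0],[10,[0,0,0],0],[10,[0,0,0],0],[10,[0,0,0],0]]'

```text
time: 37.7
position: [0.4718, -0.101, 0.0618]
tcp_rot: [-0.675, 0.738, -0.0, 0.0]
contact_force: [-1.7, 1.0, 5.7]
opening: 0.0216
gripper_force: 35.3
```

Request:
send_rows --steps '[[28,[0,0,0],0],[34,[0,0,0],0],[40,[0,0,0],0],[40,[0,0,8],0],[40,[0,0,20],0]]'

```text
time: 38.2
position: [0.4708, -0.1007, 0.0889]
tcp_rot: [-0.675, 0.738, 0.001, -0.001]
contact_force: [-0.0, -0.2, -0.1]
opening: 0.0402
gripper_force: 0.0
```

Request:
send_rows --steps '[[40,[0,0,40],0],[40,[-2,10,40],0],[40,[-4,30,30],0],[40,[-6,42,10],0],[40,[-6,42,0],0]]'

```text
time: 38.7
position: [0.4543, 0.0238, 0.2119]
tcp_rot: [-0.674, 0.739, -0.002, 0.001]
contact_force: [1.5, 0.3, 0.0]
opening: 0.0399
gripper_force: 0.0
```

Request:
send_rows --steps '[[40,[-6,42,0],0],[40,[-6,42,0],0],[40,[-6,42,0],0],[40,[0,0,0],0],[40,[0,0,0],0]]'

```text
time: 39.2
position: [0.4354, 0.1499, 0.2098]
tcp_rot: [-0.676, 0.737, -0.0, 0.0]
contact_force: [0.2, -0.4, -0.7]
opening: 0.04
gripper_force: 0.0
```

```bash
python3 - <<'E'
from h import *
s=arm.sense();print(s['position'],s['time'])
for c in ('scene','side'):
    snap(c,c+'8.png')
    for n in NAMES[:4]:
        for r in arm.mark_of(n,c)[:4]: 
            if r['xyz'][1]<0: print(c,n,np.round(r['xyz'],4),round(r['score'],2))
a=cv2.imread('pics/scene8.png')[130:310,100:310];b=cv2.imread('pics/side8.png')[180:440,320:610]
cv2.imwrite('pics/p8.png',np.hstack([cv2.resize(a,(400,343)),cv2.resize(b,(400,343))]))
E
```

```text
[0.43542302 0.14985254 0.209825  ] 39.2
scene mug_mid [ 0.6308 -0.265   0.1018] 0.58
scene mug_mid [ 0.6295 -0.2701  0.055 ] 0.39
scene bottle_mid [ 0.6278 -0.0929  0.1384] 0.97
scene soap_box_mid [ 0.4621 -0.2832  0.0769] 0.7
scene clipper_mid [ 0.4712 -0.09    0.0671] 0.85
side mug_mid [ 0.6298 -0.2721  0.1036] 0.64
side bottle_mid [ 0.6233 -0.095   0.1399] 0.87
side soap_box_mid [ 0.4753 -0.0913  0.0679] 0.74
side soap_box_mid [ 0.4638 -0.2795  0.0742] 0.63
side clipper_mid [ 0.4737 -0.0907  0.067 ] 0.79
```

View pics/p8.png

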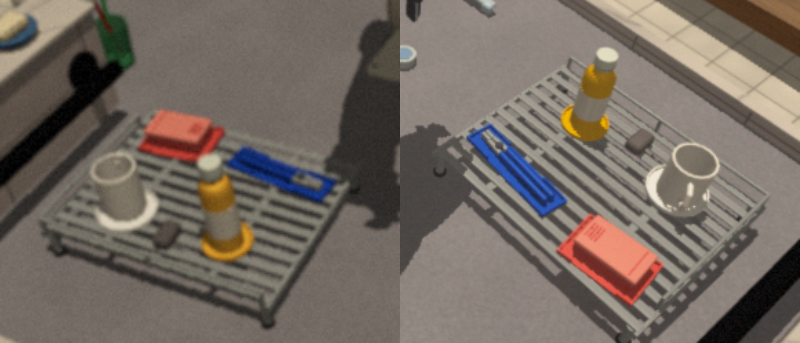

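All four things sit inside their trays: mug at (118,190) and bottle at (220,205) upright, box at (180,133) and clipper at (280,175) lying lengthwise (left crop). The marks are within about 5 mm of the tray centres and the arm is clear.

```bash
python3 -c "
from rig import arm
print(arm.job_done())"
```

```text
the job is handed in; nothing more can be done
None
```

The job is handed in: the mug and bottle went in first and stand upright in their trays, the soap box and clipper lie lengthwise in theirs, and nothing was dropped (arm clock at 39 s of 134 s).

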